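# Get a dose ready: pair the dosing cup and open the safety cap

## Robot

A 6-joint arm with a two-finger parallel gripper is mounted at the origin on the work surface. World frame = base frame: x ahead of the robot, y to its left, z up, the work surface at z = 0. Lengths are in m, angles in rad, forces in N, time in s.
With the tool pointing down it reaches from about 0.325 to 0.9 m from the base axis. Payload 3.5 kg.
Tool frame: the origin (TCP) lies between the finger pads; the fingertips stand 14 mm ahead of it and the grasp point (between the pads) lies 5 mm behind it; z points along the fingers, y is the line along which they close (so a half turn about z gives the same grasp; the last joint's range is limited). The gripper opens to 85 mm and grips with 20 to 120 N. Pads are 22 mm wide; open, the fingers measure 114 mm over their backs; the gripper's body (76 mm by 85 mm) begins 54 mm behind the grasp point. The pads swing forward as they close: fully open they stand 13 mm farther back than shut.
Start: joints at [-1.435, 0.276, -0.026, 1.268, 0, 1.467], TCP at [0.148, -0.607, 0.245] pointing down, gripper open.
Joint ranges: [-3.12, 3.12], [-0.85, 1.88], [-1.08, 1.24], [-1.95, 2.15], [-1.57, 1.53], [-3.14, 3.14]. Speed limits (rad/s): [2.57, 2.57, 3.14, 3.14, 3.14, 3.14].

## Interface

Orientations are given as a rotation vector (axis times angle).
In Python, from bench import state, snapshot, job_done gives the robot as it stands.
- The arm moves only by the shell command python3 -m pendant 'ROWS'. ROWS is JSON, a list of rows, each a list of 3 entries, a list of its own where there are three numbers: the turn, a rotation vector about the world's x, y, z in degrees, then the shift along the world's x, y, z in m, then the opening, from 0 (shut) to 1 (fully open). In form: [[[rx, ry, rz], [tx, ty, tz], gripper], ...]. A call has 1 to 10 rows; each row shifts and turns the commanded pose from where the row before left it; what a row does not reach is not made up. A row lasts 1/8 s, in which the tool goes at most 62.5 mm and 10.7 degrees, less where a joint would pass 70% of its speed; a pose out of reach is approached as far as the arm can. A call with a gripper value outside its range is refused whole. The fingers move at their own pace and stop on an object; the grip force is fixed at half the most. Time passes only in rows, so rows that do not move let the fingers close. It gives the time, the measured TCP pose, the force, the opening and the grip force at its end, in the units of the state.
- state(): the state, without advancing time (a new reading comes with each control period).
- snapshot(name): name is "side" or "top" or "wrist"; returns a dict with "img" (400x640x3 uint8, blue, green, red), "K" (3x3 intrinsics, pixels), "k1" (the pictures are not rectified: a ray, as slopes to the right and down, at radius r is drawn at 1 + k1 r^2 times it, then the intrinsics apply), "rvec" (rotation vector, rad) and "tvec" (3), from world to camera coordinates, as OpenCV has them. Camera axes: x right, y down, z forward; pixel columns grow to the right and rows downward; lengths in m; the calibration is good to about 2 mm. A picture is of the moment at which its call begins. There is no depth.
- job_done(): hands the job in; it is judged then, once.
The state is a dict: "t": time; "joint_pos": joint angles; "joint_vel": joint speeds; "effort": joint torques, N m; "position": TCP position; "ee_rot": TCP orientation; "force": force on the tool from outside, world axes, zero at the start; "ft_torque": the same for the moment, N m; "opening": finger opening in m; "gripper_force": force on a finger pad.
Only numpy, scipy, OpenCV 4.12 (cv2) and the standard library are available. Lean on these libraries where they do the work, as an engineer would, in place of code of your own. Each camera call takes 0.05 s, during which the arm holds its last target. There are 200 camera calls.

## Task

Get the evening dose ready: stand the round dosing cup upright in the round recess of the blue tray where it belongs, and let go of it. Then open the medicine bottle in that tray: press its safety cap down, keep it pressed while you twist it anticlockwise (seen from above) until it is free, and lift it off. Finish still holding the cap level in the gripper, its lower rim about 7 cm above the bottle's mouth; leave the square cup, mirror, enamel cup and thermometer case where they are.

Things in the scene. Friction and masses are not known exactly. Their poses are not given: they have to be found in the camera images.
- tray: blue plastic tray fixed to the cart, plate 8 mm thick. Origin on the work surface; plate from x -65 to 95, y -130 to 130 mm. At x -20, y 75 an amber bottle is fixed upright: 64 mm diameter up to z 64, shoulder narrowing to a 30 mm neck at z 80. Round recess at x -20, y -75. A covered compartment along x 57 to 93 is up to 28 mm tall.
- recess (a point): centre of the floor of the round recess, 8 mm above the work surface; it is ringed by a wall 6 mm high, inner diameter 52 mm, outer diameter 60 mm. Axes as the tray's. Only the round cup fits inside.
- mouth (a point): centre of the top of the bottle's mouth (top face of its 22 mm sprung white sealing plug, unpressed), 114 mm above the work surface. Axes as the tray's.
- cap: white ribbed round safety cap on the bottle, 50 mm diameter, 26 mm tall, 30 g; ridge on top along its +x. Origin at the centre of its lower rim, z up. Closed: rim 92 mm, top 118 mm above the work surface, x within 3 degrees of the tray's. It neither turns nor lifts until pressed down 5 mm. Kept 7 mm down it turns freely anticlockwise: free to lift at 40 to 80 degrees (aim for 60), end stop at 83.
- plug (a joint): spring travel of the sealing plug under the cap (m): about 0 with the cap at rest, grows as the cap is pressed down; spring about 1.5 N per mm (10 N at 7 mm), hard stop at about 9 mm
- round_cup: loose white plastic dosing cup, round, open at the top: 42 mm diameter at the foot, 46 mm at the rim, 45 mm tall, wall 2 mm, 25 g. Origin at the centre of its underside, z up.
- square_cup: loose white plastic cup, square, 44 x 44 mm, 45 mm tall, 25 g, upright; not needed. Origin at the centre of its underside.
- mirror: round mirror (110 mm across, face towards the robot) standing on a 90 mm ceramic base, 163 mm tall in all; leave it. Origin under the base.
- enamel_cup: white lidded enamel cup, 84 mm diameter, 101 mm tall, handle towards its -y; leave it. Origin at the centre of its underside.
- thermometer_case: steel thermometer case lying on the cart, 140 mm along its y, 24 mm wide, 18 mm tall; leave it. Origin at the centre of its underside.
Mind the look-alikes: they are no part of the job. What is shaped like the cap but pink or yellow is not meant.

How it is judged:
On the way, in this order (a step that is already met when the one before it is completed fails the run):
1. the round cup stands upright in the round recess, let go (horizontal distance between round_cup and recess below 0.008 m and z of round_cup in the frame of recess between -0.003 and 0.004 m and angle between round_cup's own z axis and vertical below 0.1 rad and linear speed of round_cup below 0.03 m/s and contact force between the fingers and round_cup below 0.1 N), for 0.2 s.
2. the cap is pressed down at least 4 mm, not yet turned (horizontal distance between cap and mouth below 0.006 m and z of cap in the frame of mouth below -0.012 m and value of joint plug above 0.004 m and angle between the x axis of cap and the x axis of tray, either way round below 0.35 rad), for 0.05 s.
3. the cap is twisted free, still on the neck (horizontal distance between cap and mouth below 0.006 m and z of cap in the frame of mouth below -0.012 m and angle between the x axis of cap and the x axis of tray, either way round above 0.6 rad), for 0.05 s.
At the end, for the whole second after the job is handed in: the round cup stands upright in the recess (foot within 8 mm of its centre and 4 mm of its floor), untouched and at rest; the cap is held still in the fingers alone, level within 0.25 rad, over the bottle within 30 mm sideways, its lower rim 35 to 120 mm above the mouth (all of step 1 and z of cap in the frame of mouth between 0.035 and 0.12 m and horizontal distance between cap and mouth below 0.03 m and angle between cap's own z axis and vertical below 0.25 rad and linear speed of cap below 0.03 m/s and contact force between the fingers and cap above 1 N and contact force between cap and tray below 0.1 N); the arm keeps its last pose, push and grip.
It fails at once if the square cup is shifted by more than 25 mm (distance of square_cup from where it was at the start of the episode above 0.025 m).
It fails at once if the mirror is shifted by more than 25 mm (distance of mirror from where it was at the start of the episode above 0.025 m).
It fails at once if the enamel cup is shifted by more than 25 mm (distance of enamel_cup from where it was at the start of the episode above 0.025 m).
It fails at once if the thermometer case is shifted by more than 25 mm (distance of thermometer_case from where it was at the start of the episode above 0.025 m).
It also fails if it takes over 51 s, if anything falls off the work surface, if the arm or the gripper's body presses on something with over 40 N, if the wrist force passes 120 N, or if a joint passes its speed limit or range.

## Working session

There is one attempt and no reset: what is moved stays moved. The work goes in short steps, Python scripts to look and compute and a shell command to move; the robot and the scene stay as the last step left them, time stands still between calls to the robot, and variables do not carry over. Pictures are saved under pics/ and viewed, at most 10 in all, crops included, and the job is handed in when it is done.

```bash
ls; mkdir -p pics; python3 - <<'E'
from bench import state,snapshot
import cv2,numpy as np,pickle
s=state();print(s)
d={}
for n in("side","top","wrist"):
    d[n]=snapshot(n);cv2.imwrite(f"pics/{n}0.png",d[n]["img"]);print(n,d[n]["k1"],d[n]["rvec"],d[n]["tvec"],d[n]["K"][0][0])
pickle.dump(d,open("s0.pkl","wb"))
E
```

```text
pics
{'t': 0.0, 'joint_pos': array([-1.43538577e+00,  2.77155112e-01, -2.78935753e-02,  1.26802803e+00,
        2.43705054e-05,  1.46740064e+00]), 'joint_vel': array([-0.00104766, -0.00066707,  0.00063371, -0.000185  ,  0.00041561,
        0.00127859]), 'effort': array([ 9.09519877e-04, -4.45514452e+01,  2.95198989e+01,  1.64208992e-02,
       -1.00701056e-04, -4.65106407e-07]), 'position': array([ 0.14773548, -0.60650443,  0.24413998]), 'ee_rot': array([-3.11695999e+00, -3.73953571e-01,  1.90466144e-05]), 'force': array([ 0.28137406,  0.3734957 , -0.88325642]), 'ft_torque': array([ 0.0279584 , -0.01475371, -0.02511899]), 'gripper_force': 0.0, 'opening': 0.08500044104265106}
side 0.018801287790039686 [ 0.67791451 -2.68293505  1.02349424] [0.55338541 0.26735014 0.78785931] 396.12021590651534
top -0.07870180286672838 [ 2.09989935 -2.14778299  0.21682   ] [0.01697568 0.60003663 1.09847798] 393.87992602960145
wrist -0.05582021244247381 [-2.27338857  1.78585805  0.27409845] [-0.62472438 -0.03860149  0.379048  ] 333.42795391539806
```

View pics/top0.png

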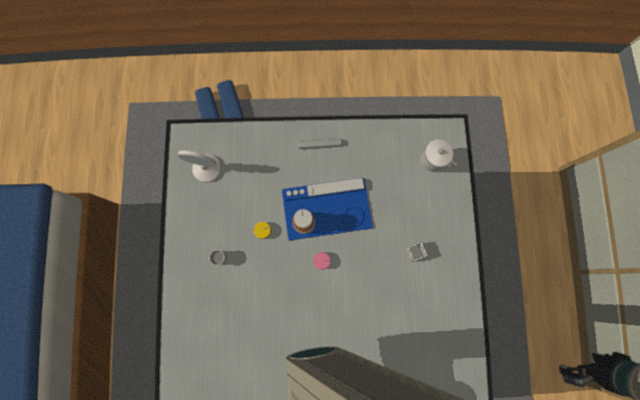

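View pics/side0.png

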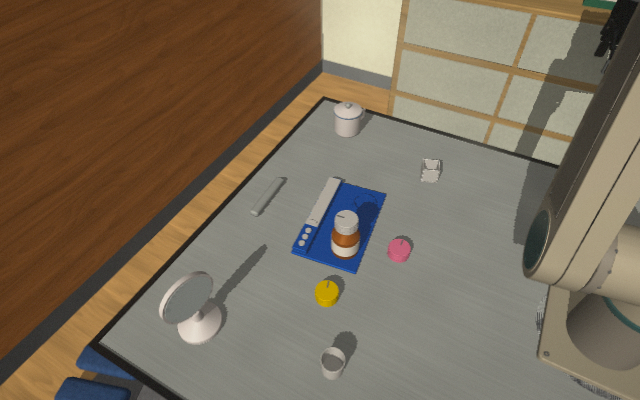

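Top view shows the tray with its bottle (cap at 304,218) and recess ring (355,215). There is a round cup at (218,257) and a square one at (418,251). In the side view the round cup is at (333,362), the square cup at (430,170).
Look-alikes: for the cup, square cup (418,251) and enamel cup (439,155); for the cap, yellow (263,230) and pink (322,261). I choose the round ring at (218,257) and the white cap on the bottle at (304,218), and check both in one crop.

```bash
cat > h.py <<'E'
import cv2,numpy as np,pickle
from scipy.spatial.transform import Rotation as R
def ray(s,uv):
    K=np.array(s["K"]);k=s["k1"]
    p=cv2.undistortPoints(np.array(uv,float).reshape(-1,1,2),K,np.array([k,0,0,0.]),)[:,0]
    r=R.from_rotvec(np.ravel(s["rvec"])).as_matrix();c=-r.T@np.ravel(s["tvec"])
    return c,np.c_[p,np.ones(len(p))]@r
def plane(s,uv,z):
    c,d=ray(s,uv);return c+d*((z-c[2])/d[:,2])[:,None]
def proj(s,P):
    return cv2.projectPoints(np.array(P,float).reshape(-1,3),np.ravel(s["rvec"]).astype(float),np.ravel(s["tvec"]).astype(float),np.array(s["K"]),np.array([s["k1"],0,0,0.]))[0][:,0]
E
python3 - <<'E'
from h import *
d=pickle.load(open("s0.pkl","rb"))
t=d["top"]["img"];s=d["side"]["img"]
c=lambda im,x,y,w,h,f:cv2.resize(im[y:y+h,x:x+w],None,fx=f,fy=f,interpolation=cv2.INTER_CUBIC)
a=c(t,190,170,200,110,4)
b=np.hstack([c(s,300,335,66,50,6),c(s,310,195,67,50,6)])[:, :800]
b=cv2.resize(b,(800,160*0+298))[:298] if 0 else b
b=np.pad(b,((0,0),(0,800-b.shape[1]),(0,0)))
o=np.vstack([cv2.resize(a,(800,440))[:299],b]) if 0 else np.vstack([cv2.resize(a,(545,300)),np.zeros((0,545,3),np.uint8)])
o=np.pad(o,((0,0),(0,255),(0,0)));o=np.vstack([o,b]);print(o.shape)
cv2.imwrite("pics/crop1.png",o)
# tray: blue mask corners
hsv=cv2.cvtColor(t,cv2.COLOR_BGR2HSV)
m=cv2.inRange(hsv,(105,120,60),(130,255,255));m[:170]=0;m[:,:250]=0;m[:,400:]=0;m[260:]=0
cn=np.vstack([x for x in cv2.findContours(m,0,2)[0] if cv2.contourArea(x)>3])
box=cv2.boxPoints(cv2.minAreaRect(cn));print(box)
hull=cv2.convexHull(cn);q=cv2.approxPolyDP(hull,4,True)[:,0];print(q.tolist())
print(plane(d["top"],q,.008).round(4))
for uv,z in(((218.,257),.045),((418,251),.045),((206,172),0),((439,150),.1),((320,143),.018),((263,230),.026),((322,261),.026)):
    print(uv,plane(d["top"],[uv],z).round(3))
print(plane(d["side"],[(333,352)],.045).round(3))
E
```

```text
(600, 800, 3)
[[281.18    189.26001]
 [364.89996 177.30002]
 [372.09998 227.70001]
 [288.38    239.66   ]]
[[282, 190], [365, 188], [372, 227], [289, 239]]
[[ 0.6398  0.1139  0.008 ]
 [ 0.6406 -0.1423  0.008 ]
 [ 0.5191 -0.1581  0.008 ]
 [ 0.4885  0.0937  0.008 ]]
(218.0, 257) [[0.437 0.298 0.045]]
(418, 251) [[ 0.441 -0.284  0.045]]
(206, 172) [[0.705 0.354 0.   ]]
(439, 150) [[ 0.73  -0.353  0.1  ]]
(320, 143) [[ 0.786 -0.007  0.018]]
(263, 230) [[0.515 0.17  0.026]]
(322, 261) [[ 0.42  -0.004  0.026]]
[[0.439 0.292 0.045]]
```

View pics/crop1.png

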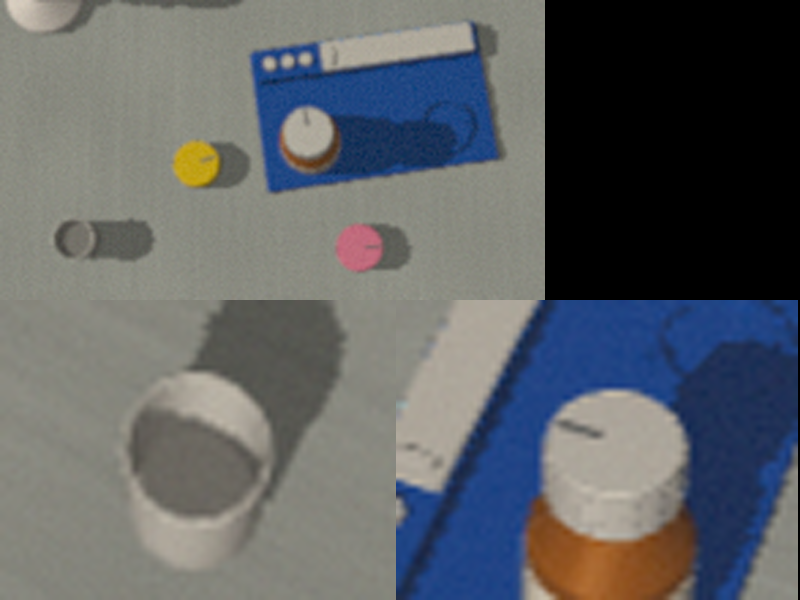

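```bash
python3 -m pendant '[[[0,0,8.5],[0.055,0.06,0.01],1],[[0,0,8.5],[0.055,0.06,0.01],1],[[0,0,8.5],[0.055,0.06,0.01],1],[[0,0,8.5],[0.055,0.06,0.01],1],[[0,0,8.5],[0.045,0.06,0.01],1],[[0,0,8.5],[0.01,0.06,0.01],1],[[0,0,8.5],[0.01,0.06,0],1],[[0,0,8.5],[0.01,0.06,0],1],[[0,0,8.5],[0.01,0.06,0],1],[[0,0,6.5],[0,0.06,0],1]]'; python3 - <<'E'
from h import *
from bench import *
d=snapshot("wrist");cv2.imwrite("pics/w1.png",d["img"]);pickle.dump(d,open("s1.pkl","wb"))
s=state();print(s["t"],s["position"],s["ee_rot"],R.from_rotvec(s["ee_rot"]).as_matrix()[:,:2],s["joint_pos"])
print(ray(d,[(320,200)]))
E
```

```text
t: 1.4
position: [0.3927, -0.0729, 0.294]
ee_rot: [2.083, 2.351, 0.001]
force: [0.5, 0.7, -0.2]
opening: 0.0855
gripper_force: 0.0
1.45 [ 0.3909966  -0.06651042  0.29379341] [-2.06931541 -2.35701629 -0.00628012] [[-1.29444463e-01  9.91585965e-01]
 [ 9.91565571e-01  1.29449413e-01]
 [ 6.46908870e-03 -3.50646698e-04]] [-0.33582886 -0.16150795 -0.39126892  1.34425332  0.00562294  1.10514585]
(array([0.38389544, 0.00232064, 0.42240454]), array([[ 0.04215732, -0.30006562, -0.95301187]]))
```

View pics/w1.png

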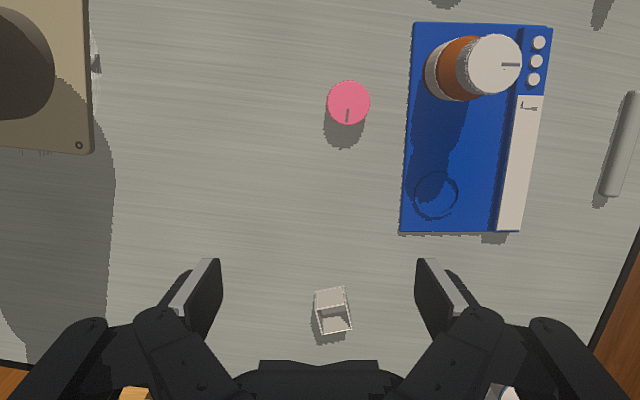

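The wrist view shows the tray upright on the right: left (near) edge from (415,22) to (400,231), cap top at (495,63) with its ridge pointing right, recess ring at (436,195).

```bash
cat > m.py <<'E'
from h import *
d=pickle.load(open("s1.pkl","rb"));im=d["img"];hsv=cv2.cvtColor(im,cv2.COLOR_BGR2HSV)
m=cv2.inRange(hsv,(105,120,40),(130,255,255));m[:,:380]=0;m[:,570:]=0;m[260:]=0
ys,xs=np.nonzero(m)
# near edge: leftmost blue per row
rows=[(y,xs[ys==y].min()) for y in range(35,222)]
P=plane(d,[(x-.5,y) for y,x in rows],.008)
v=cv2.fitLine(P[:,:2].astype(np.float32),cv2.DIST_HUBER,0,.001,.001).ravel();yv=v[:2]*np.sign(v[1])
yaw=np.arctan2(-yv[0],yv[1]);xv=np.array([np.cos(yaw),np.sin(yaw)])
# y extents along bottom/top edges
cols=range(420,485)
B=plane(d,[(c,ys[xs==c].max()+.5) for c in cols],.008)[:,:2];T=plane(d,[(c,ys[xs==c].min()-.5) for c in cols],.008)[:,:2]
xe=v[2:]@xv;yb=np.median(B@yv);yt=np.median(T@yv)
print("yaw",np.degrees(yaw),"len",yt-yb)
o=xv*(xe+.065)+yv*(yb+yt)/2
r=o-.02*xv-.075*yv;b=o-.02*xv+.075*yv
print("origin",o,"recess",r,"bottle",b)
# cap top circle
g=cv2.inRange(hsv,(0,0,150),(180,60,255));g[:,:455]=0;g[:,524:]=0;g[100:]=0;g[:28]=0
c=max(cv2.findContours(g,0,1)[0],key=cv2.contourArea)
Q=plane(d,cv2.convexHull(c)[:,0],.118)[:,:2].astype(np.float32)
print("cap",cv2.minEnclosingCircle(Q),np.mean(Q,0))
print("top proj",proj(d,[[*r,.008],[*b,.118],[*r,.014]]))
rv=plane(d,[(510,65.5),(520,65)],.118)
t=pickle.load(open("s0.pkl","rb"))["top"]
print(plane(t,[(218.2,257)],.045), proj(t,[[*r,.014],[*b,.118]]))
E
python3 m.py
```

```text
yaw 7.1018634 len 0.2571873606445449
origin [ 0.56165355 -0.02343168] recess [ 0.55107953 -0.10032895] bottle [0.53253446 0.04852024]
cap ((0.5318301916122437, 0.04885837063193321), 0.0256775114685297) [0.5330908  0.04609332]
top proj [[435.83208073 192.88694616]
 [494.33538303  63.10467799]
 [437.39169691 194.20437695]]
[[0.43684513 0.29755809 0.045     ]] [[352.79002703 216.70716684]
 [302.64342395 218.98618393]]
```

```bash
python3 -m pendant '[[[0,0,0],[0,0.06,0],1],[[0,0,0],[0.01,0.06,0],1],[[0,0,0],[0.01,0.06,0],1],[[0,0,0],[0.01,0.06,-0.03],1],[[0,0,0],[0.01,0.06,-0.04],1],[[0,0,0],[0.006,0.06,-0.04],1],[[0,0,0],[0,0,-0.034],1],[[0,0,0],[0,0,0],1],[[0,0,0],[0,0,0],1]]'; python3 - <<'E'
from h import *
from bench import *
d=snapshot("wrist");cv2.imwrite("pics/w2.png",d["img"]);pickle.dump(d,open("s2.pkl","wb"))
s=state();print(s["t"],s["position"],R.from_rotvec(s["ee_rot"]).as_matrix())
print(proj(d,[[.437,.297,.045],[.437,.297,0]]))
E
```

```text
t: 2.58
position: [0.4361, 0.2636, 0.1645]
ee_rot: [2.089, 2.346, 0.001]
force: [0.3, -0.4, 1.2]
opening: 0.0855
gripper_force: 0.0
2.625 [0.43676441 0.26374855 0.16518111] [[-1.15369929e-01  9.93319621e-01  2.43099666e-03]
 [ 9.93322297e-01  1.15367652e-01  1.05747495e-03]
 [ 7.69952239e-04  2.53676399e-03 -9.99996486e-01]]
[[324.03839293 154.05908127]
 [323.15297389 145.30310185]]
```

View pics/w2.png

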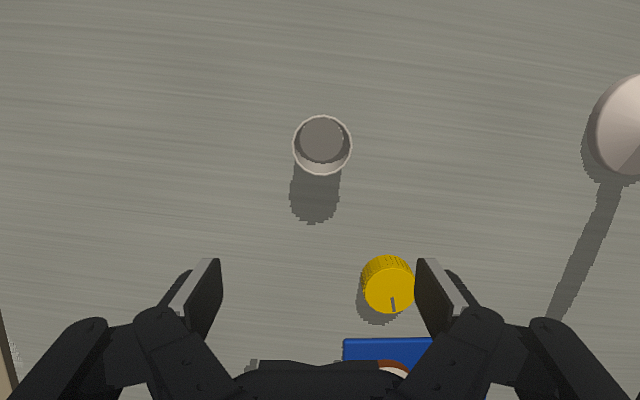

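The cup is upright between the pads' line; its rim is centred near (322,145).

```bash
python3 - <<'E'
from h import *
d=pickle.load(open("s2.pkl","rb"));hsv=cv2.cvtColor(d["img"],cv2.COLOR_BGR2HSV)
g=cv2.inRange(hsv,(0,0,160),(180,60,255));g[:105]=0;g[185:]=0;g[:,:285]=0;g[:,362:]=0
pts=cv2.findNonZero(g);print(len(pts))
h=cv2.convexHull(pts)[:,0];print(h.min(0),h.max(0))
Q=plane(d,h,.045)[:,:2].astype(np.float32);print(cv2.minEnclosingCircle(Q))
E
```

```text
412
[292 115] [352 174]
((0.4346907436847687, 0.30323243141174316), 0.022647928446531296)
```

```bash
python3 -m pendant '[[[0,0,0],[-0.001,0.02,-0.01],1],[[0,0,0],[0,0.018,-0.03],1],[[0,0,0],[0,0,-0.04],1],[[0,0,0],[0,0,-0.04],1],[[0,0,0],[0,0,-0.02],1],[[0,0,0],[0,0,0],1],[[0,0,0],[0,0,0],0.3],[[0,0,0],[0,0,0],0.3],[[0,0,0],[0,0,0],0.3],[[0,0,0],[0,0,0],0.3]]'
```

```text
t: 3.88
position: [0.436, 0.3027, 0.0253]
ee_rot: [2.088, 2.346, 0.005]
force: [-1.4, 0.1, 6.4]
opening: 0.0435
gripper_force: 60.7
```

```bash
python3 -m pendant '[[[0,0,0],[0,0,0.05],0.3],[[0,0,0],[0,0,0.06],0.3],[[0,0,0],[0.0,0,0.06],0.3],[[0,0,0],[0.0165,-0.0575,0.005],0.3],[[0,0,0],[0.0165,-0.0575,0],0.3],[[0,0,0],[0.0165,-0.0575,0],0.3],[[0,0,0],[0.0165,-0.0575,0],0.3],[[0,0,0],[0.0165,-0.0575,0],0.3],[[0,0,0],[0.0165,-0.0575,0],0.3],[[0,0,0],[0.0165,-0.0575,0],0.3]]';python3 -m pendant '[[[0,0,0],[0,0,0],0.3],[[0,0,0],[0,0,0],0.3],[[0,0,0],[0,0,0],0.3]]'; python3 - <<'E'
from h import *
from bench import *
d=snapshot("wrist");cv2.imwrite("pics/w3.png",d["img"]);t=snapshot("top");u=snapshot("side");pickle.dump((d,t,u),open("s3.pkl","wb"))
s=state();print(s["t"],s["position"],R.from_rotvec(s["ee_rot"]).as_matrix())
E
```

```text
t: 5.12
position: [0.5505, -0.1027, 0.1991]
ee_rot: [2.088, 2.346, 0.001]
force: [0.8, 0.3, -0.1]
opening: 0.0429
gripper_force: 61.1
t: 5.5
position: [0.5495, -0.0993, 0.1985]
ee_rot: [-2.086, -2.348, 0.0]
force: [-0.5, 0.2, 0.1]
opening: 0.0437
gripper_force: 61.1
5.65 [ 0.5498257  -0.0993576   0.19859116] [[-1.18231240e-01  9.92986078e-01 -1.51791240e-04]
 [ 9.92986080e-01  1.18231258e-01  1.17694417e-04]
 [ 1.34815387e-04 -1.36811432e-04 -9.99999982e-01]]
```

View pics/w3.png

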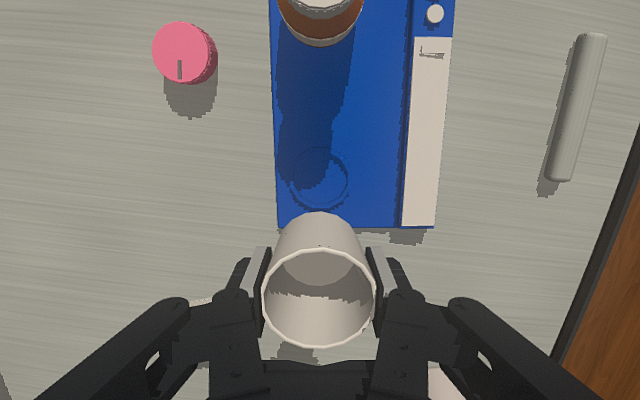

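The cup is held upright, rim centred at about (319,299). The recess ring at about (317,179) and the tray's near edge (x≈272–278) are visible.

```bash
python3 - <<'E'
from h import *
d=pickle.load(open("s3.pkl","rb"))[0];im=d["img"];hsv=cv2.cvtColor(im,cv2.COLOR_BGR2HSV)
m=cv2.inRange(hsv,(105,120,40),(130,255,255));m[:,:255]=0;m[:,470:]=0;m[245:]=0
ys,xs=np.nonzero(m)
P=plane(d,[(xs[ys==y].min()-.5,y) for y in range(50,205)],.008)
v=cv2.fitLine(P[:,:2].astype(np.float32),cv2.DIST_HUBER,0,.001,.001).ravel();yv=v[:2]*np.sign(v[1])
yaw=np.arctan2(-yv[0],yv[1]);xv=np.array([yv[1],-yv[0]])
cols=list(range(368,398))
B=plane(d,[(c,ys[xs==c].max()+.5) for c in cols],.008)[:,:2]
xe=v[2:]@xv;yb=np.median(B@yv);o=xv*(xe+.065)+yv*(yb+.13)
print("yaw",np.degrees(yaw),"o",o,"recess",o-.02*xv-.075*yv,"bottle",o-.02*xv+.075*yv)
# ring: edges darker than local
g=cv2.cvtColor(im,cv2.COLOR_BGR2GRAY)
roi=im[140:220,280:356];cv2.imwrite("pics/ring.png",cv2.resize(roi,None,fx=7,fy=7,interpolation=cv2.INTER_CUBIC))
# cup rim
w=cv2.inRange(hsv,(0,0,185),(180,60,255));w[:240]=0;w[355:]=0;w[:,:255]=0;w[:,385:]=0
h=cv2.convexHull(max(cv2.findContours(w,0,1)[0],key=cv2.contourArea))[:,0];print(h.min(0),h.max(0))
Q=plane(d,h,.2186)[:,:2].astype(np.float32);print("cup",cv2.minEnclosingCircle(Q))
for r in(.026,.030):
  a=np.linspace(0,6.28,5)[:4];print(proj(d,[[*(o-.02*xv-.075*yv+r*np.array([np.cos(t),np.sin(t)])),.014] for t in a]).round(1).tolist())
E
```

```text
yaw 7.162434 o [ 0.56306476 -0.02273926] recess [ 0.55257204 -0.09964766] bottle [0.53386963 0.04918184]
[261 247] [375 348]
cup ((0.5495837330818176, -0.09788314253091812), 0.022592296823859215)
[[347.8, 180.5], [324.5, 150.7], [294.3, 174.2], [317.9, 202.8]]
[[351.9, 180.9], [325.0, 146.5], [290.2, 173.7], [317.4, 206.6]]
```

View pics/ring.png

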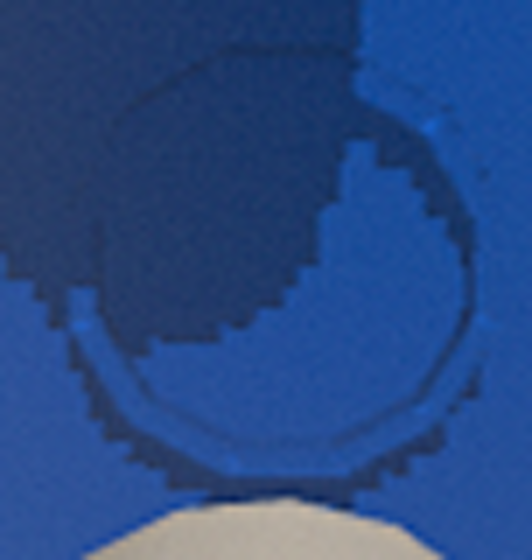

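```bash
python3 -m pendant '[[[0,0,0],[0.0025,-0.0015,-0.03],0.3],[[0,0,0],[0,0,-0.05],0.3],[[0,0,0],[0,0,-0.04],0.3],[[0,0,0],[0,0,-0.02],0.3],[[0,0,0],[0,0,0],0.3],[[0,0,0],[0,0,-0.01],0.3],[[0,0,0],[0,0,-0.008],0.3],[[0,0,0],[0,0,-0.005],0.3],[[0,0,0],[0,0,0],0.3],[[0,0,0],[0,0,0],0.3]]'
```

```text
t: 6.9
position: [0.5529, -0.1023, 0.0358]
ee_rot: [2.088, 2.347, 0.0]
force: [0.8, 0.1, 0.9]
opening: 0.0437
gripper_force: 61.1
```

```bash
python3 -m pendant '[[[0,0,0],[0,0,-0.002],0.3],[[0,0,0],[0,0,0],0.3],[[0,0,0],[0,0,0],0.3]]'
```

```text
t: 7.28
position: [0.5527, -0.1022, 0.0336]
ee_rot: [2.088, 2.347, 0.0]
force: [0.3, -0.7, 0.2]
opening: 0.0435
gripper_force: 61.1
```

```bash
python3 -m pendant '[[[0,0,0],[0,0,-0.001],0.3],[[0,0,0],[0,0,0],0.3],[[0,0,0],[0,0,0],0.8],[[0,0,0],[0,0,0],0.8],[[0,0,0],[0,0,0],0.8],[[0,0,0],[0,0,0.02],0.8],[[0,0,0],[0,0,0.04],1],[[0,0,0],[0,0,0.05],1],[[0,0,0],[0,0,0.05],1]]'; python3 -m pendant '[[[0,0,0],[0,-0.05,0.0],1],[[0,0,0],[0,-0.05,0.0],1],[[0,0,0],[0,0,0],1],[[0,0,0],[0,0,0],1]]'; python3 - <<'E'
from h import *
from bench import *
d=snapshot("wrist");cv2.imwrite("pics/w4.png",d["img"]);pickle.dump(d,open("s4.pkl","wb"))
print(state()["position"])
E
```

```text
t: 8.4
position: [0.5522, -0.1021, 0.1937]
ee_rot: [-2.088, -2.347, 0.0]
force: [0.3, 0.0, 0.0]
opening: 0.0856
gripper_force: 0.0
t: 8.9
position: [0.5522, -0.2019, 0.1921]
ee_rot: [-2.088, -2.346, -0.0]
force: [1.1, 0.1, 0.7]
opening: 0.0849
gripper_force: 0.0
[ 0.55225024 -0.20140047  0.19208662]
```

View pics/w4.png

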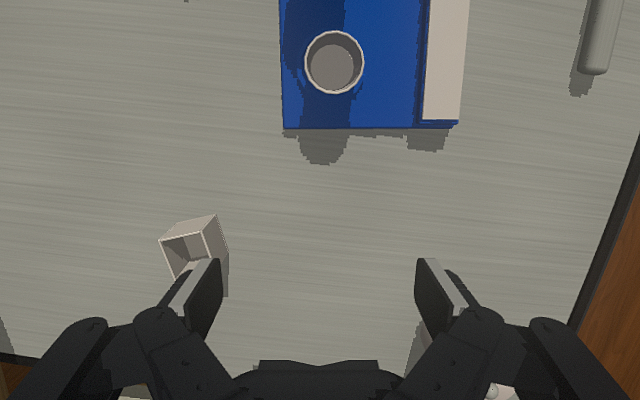

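The cup stands upright at (334,62) over the recess. I'll verify its rim position against the recess.

```bash
python3 - <<'E'
from h import *
d=pickle.load(open("s4.pkl","rb"));im=d["img"];hsv=cv2.cvtColor(im,cv2.COLOR_BGR2HSV)
w=cv2.inRange(hsv,(0,0,165),(180,70,255));w[:25]=0;w[100:]=0;w[:,:300]=0;w[:,370:]=0
h=cv2.convexHull(cv2.findNonZero(w))[:,0];print(h.min(0),h.max(0))
print(cv2.minEnclosingCircle(plane(d,h,.053)[:,:2].astype(np.float32)))
m=cv2.inRange(hsv,(105,120,40),(130,255,255));m[:,:255]=0;m[150:]=0;ys,xs=np.nonzero(m)
P=plane(d,[(xs[ys==y].min()-.5,y) for y in range(10,115)],.008)[:,:2]
B=plane(d,[(c,ys[xs==c].max()+.5) for c in range(300,410)],.008)[:,:2]
a=np.radians(7.15);xv=np.array([np.cos(a),np.sin(a)]);yv=np.array([-xv[1],xv[0]])
o=xv*(np.median(P@xv)+.065)+yv*(np.median(B@yv)+.13)
print("recess",o-.02*xv-.075*yv,"bottle",o-.02*xv+.075*yv)
E
```

```text
[305  31] [363  93]
((0.5527068376541138, -0.101735919713974), 0.02254851721227169)
recess [ 0.5523807 -0.0996973] bottle [0.53371059 0.04913625]
```

```bash
python3 -m pendant '[[[0,0,0],[-0.007,0.05,0.02],1],[[0,0,0],[-0.007,0.05,0.01],1],[[0,0,0],[-0.005,0.05,0],1],[[0,0,0],[0,0,0],1],[[0,0,0],[0,0,0],1],[[0,0,0],[0,0,0],1]]'; python3 - <<'E'
from h import *
from bench import *
d=snapshot("wrist");cv2.imwrite("pics/w5.png",d["img"]);pickle.dump(d,open("s5.pkl","wb"))
s=state();print(s["position"],s["joint_pos"]);print(proj(d,[[.5337,.0491,.118]]))
E
```

```text
t: 9.7
position: [0.5338, -0.0528, 0.2224]
ee_rot: [2.089, 2.346, -0.0]
force: [0.4, 0.6, 0.6]
opening: 0.0851
gripper_force: 0.0
[ 0.5337803  -0.05296472  0.22232602] [-2.19347867e-01  1.33895753e-01 -2.52354543e-01  1.18472513e+00
 -1.75768767e-04  1.23594850e+00]
[[335.89470528  54.23559908]]
```

View pics/w5.png

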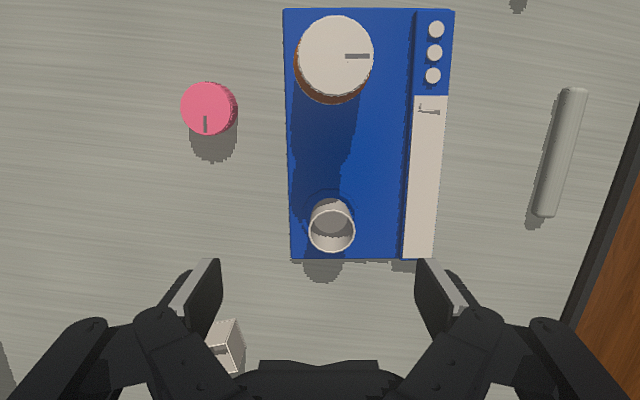

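The cap top is centred at (336,55), exactly where the fitted bottle axis projects, and its ridge points right along tray +x.

```bash
python3 -m pendant '[[[0,0,0],[0,0.05,0],1],[[0,0,0],[0,0.052,0],1],[[0,0,0],[0,0,-0.03],1],[[0,0,0],[0,0,-0.05],1],[[0,0,0],[0,0,-0.03],1],[[0,0,0],[0,0,-0.009],1],[[0,0,0],[0,0,0],1],[[0,0,0],[0,0,0],1]]'
```

```text
t: 10.75
position: [0.5352, 0.0495, 0.1051]
ee_rot: [2.087, 2.345, 0.003]
force: [-0.3, -0.6, 0.4]
opening: 0.0851
gripper_force: 0.0
```

```bash
python3 -m pendant '[[[0,0,0],[-0.001,0,-0.002],0.4],[[0,0,0],[0,0,0],0.4],[[0,0,0],[0,0,0],0.4],[[0,0,0],[0,0,0],0.4]]'
```

```text
t: 11.25
position: [0.5329, 0.0498, 0.1019]
ee_rot: [2.088, 2.347, 0.001]
force: [-0.2, -0.1, 1.2]
opening: 0.0485
gripper_force: 64.9
```

```bash
python3 -m pendant '[[[0,0,0],[0,0,-0.003],0.4],[[0,0,0],[0,0,-0.003],0.4],[[0,0,0],[0,0,-0.001],0.4],[[0,0,0],[0,0,0],0.4],[[0,0,0],[0,0,0],0.4]]'; python3 -c "
from bench import state;s=state();print(s['position'],s['force'])"
```

```text
t: 11.88
position: [0.5331, 0.0498, 0.0958]
ee_rot: [2.088, 2.347, 0.001]
force: [-2.1, -0.1, 9.7]
opening: 0.0489
gripper_force: 66.1
[0.53309527 0.04983951 0.09582681] [-2.12443155 -0.08661408  9.71711977]
```

```bash
python3 -m pendant '[[[0,0,0],[0,0,-0.001],0.4],[[0,0,0],[0,0,0],0.4],[[0,0,5],[0,0,0],0.4],[[0,0,5],[0,0,0],0.4],[[0,0,5],[0,0,0],0.4],[[0,0,5],[0,0,0],0.4],[[0,0,0],[0,0,0],0.4]]'; python3 -c "
from bench import state;s=state();print(s['joint_pos'][[0,5]],s['force'],s['ft_torque'])"
```

```text
t: 12.75
position: [0.5346, 0.0499, 0.0955]
ee_rot: [1.646, 2.672, 0.004]
force: [-1.7, 1.1, 11.6]
opening: 0.0484
gripper_force: 66.1
[-0.02743975  1.07691827] [-1.69939604  1.09179372 11.62885969] [0.06024268 0.2170524  0.02707307]
```

Turning freely (20° done, no moment about z); continue to about 61°.

```bash
python3 -m pendant '[[[0,0,7],[0,0,0],0.4],[[0,0,7],[0,0,0],0.4],[[0,0,7],[0,0,0],0.4],[[0,0,7],[0,0,0],0.4],[[0,0,7],[0,0,0],0.4],[[0,0,6],[0,0,0],0.4],[[0,0,0],[0,0,0],0.4],[[0,0,0],[0,0,0],0.4]]'; python3 - <<'E'
from h import *
from bench import *
s=state();print(s['joint_pos'][[0,5]],s['force'],s['ft_torque'],R.from_rotvec(s["ee_rot"]).as_matrix()[:,1])
E
```

```text
t: 13.75
position: [0.5339, 0.0499, 0.0953]
ee_rot: [0.607, 3.08, 0.001]
force: [-1.3, 0.1, 10.8]
opening: 0.0486
gripper_force: 66.2
[-0.02745724  0.36177448] [-1.30547874  0.06812213 10.79899849] [-0.03212965  0.45425932  0.04448102] [0.37947626 0.92520092 0.00101372]
```

```bash
python3 -m pendant '[[[0,0,0],[0,0,0.004],0.4],[[0,0,0],[0,0,0.004],0.4],[[0,0,0],[0,0,0.003],0.4],[[0,0,0],[0,0,0],0.4],[[0,0,0],[0,0,0],0.4]]'
```

```text
t: 14.38
position: [0.532, 0.0499, 0.1039]
ee_rot: [-0.608, -3.081, 0.0]
force: [-1.0, 0.2, -0.1]
opening: 0.0488
gripper_force: 65.1
```

```bash
python3 -m pendant '[[[0,0,0],[0,0,0.004],0.4],[[0,0,0],[0,0,0.004],0.4],[[0,0,0],[0,0,0.01],0.4],[[0,0,0],[0,0,0.02],0.4],[[0,0,0],[0,0,0.03],0.4],[[0,0,0],[0,0,0.02],0.4],[[0,0,0],[0,0,0.002],0.4],[[0,0,0],[0,0,0],0.4],[[0,0,0],[0,0,0],0.4],[[0,0,0],[0,0,0],0.4]]'; python3 - <<'E'
from h import *
from bench import *
c=[]
for n,y,x in(("wrist",slice(100,400),slice(100,540)),("side",slice(150,270),slice(270,440))):
    d=snapshot(n);i=d["img"][y,x];c.append(cv2.resize(i,(int(i.shape[1]*300/i.shape[0]),300)));print(proj(d,[[.5337,.049,.114],[.5525,-.0998,.008]]))
cv2.imwrite("pics/final.png",cv2.resize(np.hstack(c),(800,275)))
s=state();print(s["t"],s["position"],s["force"],s["joint_vel"].round(3))
E
```

```text
t: 15.62
position: [0.5319, 0.0498, 0.1935]
ee_rot: [-0.608, -3.08, 0.001]
force: [0.2, -0.0, -0.9]
opening: 0.0489
gripper_force: 65.0
[[318.73636305 217.14780815]
 [193.73410688 247.85989909]]
[[346.01765254 218.92595564]
 [363.22082076 203.0600451 ]]
15.725 [0.53223705 0.0498343  0.1938388 ] [-0.03835432  0.08115161 -0.50179457] [-0.001 -0.002  0.005  0.     0.     0.001]
```

View pics/final.png

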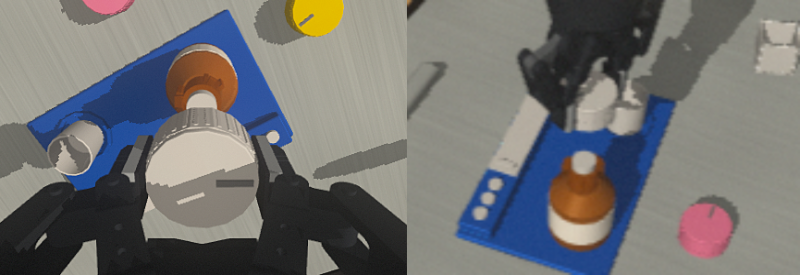

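The picture shows the cap held level above the bare neck and white plug, with the ridge still lined up with the fingers. The cup stands in its recess.

```bash
python3 -c "
from bench import job_done;print(job_done())"
```

```text
the job is handed in; nothing more can be done
None
```

The job is handed in: the round cup was placed upright in the recess and let go, and the cap was pressed down, twisted about 61° anticlockwise and lifted off, held level with its rim about 7 cm above the mouth at about 16 s of the 51 s allowed; the hand-in returned no verdict.

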